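# Put the dried chopping boards away in the board stand by size

## Task

The four wooden chopping boards have dried in the white draining tray. Put them away in the dark wooden board stand, one upright in each slot and centred side to side, in order of size: the biggest at the left end as the robot sees it, where the wires are tallest, stepping down to the smallest at the right, so that none is hidden between bigger ones. Do not let a board fall over.

Things in the scene. Friction and masses are not known exactly. Their poses are not given: they have to be found in the camera images.
- board_a_mid (a point): centre (half-way up) of the biggest chopping board: plain pale wood, 220 wide x 140 high x 14 mm thick, round corners, a hanging hole in one upper corner, about 293 g (varies by a quarter). It stands on its long edge; own axes: x through the thickness, y along the width, z up. Grip it from above across the thickness, at the middle of its top edge, which is 70 mm above this point.
- board_b_mid (a point): centre (half-way up) of the second biggest chopping board: plain pale wood, 190 wide x 126 high x 14 mm thick, round corners, a hanging hole in one upper corner, about 228 g (varies by a quarter). It stands on its long edge; own axes: x through the thickness, y along the width, z up. Grip it from above across the thickness, at the middle of its top edge, which is 63 mm above this point.
- board_c_mid (a point): centre (half-way up) of the third biggest chopping board: plain pale wood, 160 wide x 112 high x 14 mm thick, round corners, a hanging hole in one upper corner, about 171 g (varies by a quarter). It stands on its long edge; own axes: x through the thickness, y along the width, z up. Grip it from above across the thickness, at the middle of its top edge, which is 56 mm above this point.
- board_d_mid (a point): centre (half-way up) of the smallest chopping board: plain pale wood, 130 wide x 98 high x 14 mm thick, round corners, a hanging hole in one upper corner, about 121 g (varies by a quarter). It stands on its long edge; own axes: x through the thickness, y along the width, z up. Grip it from above across the thickness, at the middle of its top edge, which is 49 mm above this point.
- drainer: white draining tray, 236 x 244 mm (x, y), fixed; holds the boards at the start, in any order. Origin at its underside's centre. Slots along y at x = -69, -23, 23, 69 mm, 20 mm wide between wire arches 69 mm high at y = -50 and 50 mm. Boards' feet are 12 mm up. Tall boards crowd low ones: take them first. A wall shelf hangs 0.55 m up beyond x = 0.62 m where y < 0: keep the wrist in front of it.
- stand: board stand, fixed: dark wooden foot, 236 (x) x 152 (y) mm, top at 18 mm; steel wire arches step up to its left end. Origin at the centre of its underside, x to its tall end (+y of the world, within 0.3 rad). Slots along its y at x = 69 (tall end), 23, -23, -69 (low end) mm, 20 mm wide between wires 42 to 63 mm either side of y = 0, 60 (low end) to 84 mm high with round tops to lead a board in.

How it is judged:
By the outcome, as a careful person would: the job done as asked, in the order asked, and still so for the second after the job is handed in, with the robot touching nothing.
It also fails if it takes over 122 s, if anything falls off the work surface, if the arm or the gripper's body presses on something with over 40 N, if the wrist force passes 120 N, or if a joint passes its speed limit or range.

## Robot

A 6-joint arm with a two-finger parallel gripper is mounted at the origin on a cart in front of the work surface, level with it; the furniture and walls round the work are solid. World frame = base frame: x ahead of the robot, y to its left, z up, the work surface at z = 0. Lengths are in m, angles in rad, forces in N, time in s.
With the tool pointing down it reaches from about 0.35 to 0.875 m from the base axis. Payload 4.2 kg.
Tool frame: the origin (TCP) lies midway between the tips of the shut fingers; the grasp point (between the pads) lies 19 mm behind it; z points along the fingers, y is the line along which they close (so a half turn about z gives the same grasp; the last joint's range is limited). The gripper opens to 85 mm and grips with 20 to 120 N. Pads are 22 mm wide; open, the fingers measure 114 mm over their backs; the gripper's body (76 mm by 85 mm) begins 54 mm behind the grasp point. The pads swing forward as they close: fully open they stand 13 mm farther back than shut.
Start: joints at [-0.968, 0.385, 0.008, 0, -1.194, -0.259], TCP at [0.211, -0.588, 0.231] pointing down, gripper open.
Joint ranges: [-3.14, 3.14], [-1.21, 2.06], [-1.07, 1.41], [-3.16, 2.05], [-2.99, -0.16], [-3.1, 3.1]. Speed limits (rad/s): [2.79, 2.79, 3.14, 3.14, 3.14, 3.14].

## Interface

Orientations are given as a rotation vector (axis times angle).
In Python, from bench import env, viewer, finish_job gives the robot as it stands. The module is installed in compiled form; this text tells all that it offers.
- The arm moves only by the tool send_rows, never from a script. Its arguments are lists of equal length, an entry for each row: "slide": the shift along the tool's x, y, z in units of 0.08 m (1.0 is 0.08 m), a list of three; "turn": the turn, a rotation vector about the tool's x, y, z in units of pi/2 rad (1.0 is pi/2 rad), a list of three; "jaw": the closure, from -1 (fully open) to 1 (shut). In form: {"slide": [[tx, ty, tz], ...], "turn": [[ax, ay, az], ...], "jaw": [jaw, ...]}. A call has 1 to 20 rows; each row is the pose to reach, as a shift and turn from the pose commanded when the call began, along the tool's axes at that moment; what a row does not reach only later rows make up. A row lasts 1/12 s, in which the tool goes at most 41.7 mm and 7.16 degrees, less where a joint would pass 70% of its speed; a pose out of reach is approached as far as the arm can. A call with a number of a shift or a turn outside -1 to 1 is refused whole. A call with a gripper value outside its range is refused whole. The fingers move at their own pace and stop on an object; "newtons" is the grip in N (left out, the last holds). Time passes only in rows, so rows that repeat a pose let the fingers close. It gives the time, the measured TCP pose, the force, the opening and the grip force at its end, in the units of the state.
- env.sense(): the state, without advancing time (a new reading comes with each control period).
- viewer.grab_frame(name): name is "side" or "top"; returns a dict with "frame" (480x640x3 uint8, red, green, blue), "range_z" (480x640 float32, m along the optical axis (not along the pixel's ray), 0 where there is no reading), "fx", "fy", "cx", "cy" (pixels), "k1" (the pictures are not rectified: a ray, as slopes to the right and down, at radius r is drawn at 1 + k1 r^2 times it, then the intrinsics apply), "T" (4x4, takes a point from camera to world coordinates). Camera axes: x right, y down, z forward; pixel columns grow to the right and rows downward; lengths in m; the calibration is good to about 2 mm. A picture is of the moment at which its call begins.
- finish_job(): hands the job in; it is judged then, once.
Trained networks look in a picture, given as the dict that the camera call returned (one of the last four; its "shot" number tells which), for a name from the list of things; names that differ only in an ending like _2 or _b are one class to them, and where a whole thing is asked for, a point or a joint stands for the part that bears it (a point fixed in the world has none). Each returns a list of dicts, best first, with "p" (0 to 1); they miss things now and then, are a little off and sometimes report something else, mostly with a low value. They report only what shows in the picture. A call takes as long as a camera call.
- viewer.cut_out(picture, thing): "region" (480x640 bool, what is visible of it) and "box" ([left, top, right, bottom] in pixels, round what is visible of it).
The state is a dict: "t": time; "joints": joint angles; "qvel": joint speeds; "joint_efforts": joint torques, N m; "position": TCP position; "orientation": TCP orientation; "contact_force": force on the tool from outside, world axes, zero at the start; "torque": the same for the moment, N m; "width": opening from 0.0 (shut) to 1.0 (fully open); "grip_force": force on a finger pad.
Only numpy, scipy, OpenCV 4.12 (cv2) and the standard library are available. Lean on these libraries where they do the work, as an engineer would, in place of code of your own. Each camera call takes 0.05 s, during which the arm holds its last target. There are 200 camera calls.

## Working session

There is one attempt and no reset: what is moved stays moved. The work goes in short steps, Python scripts to look and compute and a tool call to move; the robot and the scene stay as the last step left them, time stands still between calls to the robot, and variables do not carry over. Pictures are saved under pics/ and viewed, at most 14 in all, crops included, and the job is handed in when it is done.

Besides the shell and the picture viewer there is one more tool, called after "Request:" as name(argument=value, ...), one argument or row to a line, values as JSON. send_rows: Moves the arm, as the interface text tells. Shifts and turns lie within -1 to 1; 1 stands for 0.08 m of shift or pi/2 rad of turn. Its arguments: {"type":"object","properties":{"slide":{"type":"array","items":{"type":"array","items":{"type":"number","minimum":-1,"maximum":1}}},"turn":{"type":"array","items":{"type":"array","items":{"type":"number","minimum":-1,"maximum":1}}},"jaw":{"type":"array","items":{"type":"number"}},"newtons":{"type":"number"}},"required":["slide","turn","jaw"]}

```bash
mkdir -p pics; cat > h.py <<'E'
import numpy as np, cv2
from bench import env, viewer, finish_job
def cloud(d):
    z=d["range_z"]; v,u=np.mgrid[:480,:640]
    K=np.array([[d["fx"],0,d["cx"]],[0,d["fy"],d["cy"]],[0,0,1.]])
    p=cv2.undistortPoints(np.stack([u,v],-1).reshape(-1,1,2).astype(float),K,np.array([d["k1"],0,0,0.])).reshape(480,640,2)
    P=np.dstack([p[...,0]*z,p[...,1]*z,z])
    T=d["T"]; W=P@T[:3,:3].T+T[:3,3]; W[z==0]=np.nan
    return W
def save(d,n): cv2.imwrite(f"pics/{n}.png",d["frame"][...,::-1])
E
python3 - <<'E'
from h import *
s=env.sense(); print({k:np.round(v,3) for k,v in s.items()})
for n in("top","side"):
    d=viewer.grab_frame(n); save(d,n+"0"); W=cloud(d)
    np.savez(n+"0.npz",W=W,T=d["T"],f=d["frame"])
    print(n,np.round(d["T"],3).tolist(),d["fx"],d["k1"])
    for t in("board_a_mid","board_b_mid","board_c_mid","board_d_mid","drainer","stand"):
        for r in viewer.cut_out(d,t)[:5]:
            m=r["region"]; w=W[m]; w=w[~np.isnan(w[:,0])]
            print(t,round(r["p"],2),r["box"],m.sum(), np.round(np.percentile(w,[2,50,98],axis=0),3).tolist() if len(w) else None)
E
```

```text
{'t': np.float64(0.0), 'joints': array([-9.680e-01,  3.860e-01,  7.000e-03, -1.000e-03, -1.194e+00,
       -2.590e-01]), 'qvel': array([ 0.   ,  0.001,  0.   , -0.   , -0.001, -0.   ]), 'joint_efforts': array([ 1.0000e-03, -3.9229e+01,  1.8841e+01,  4.1860e+00, -5.0000e-03,
       -0.0000e+00]), 'position': array([ 0.21 , -0.588,  0.23 ]), 'orientation': array([ 5.370e-01, -3.095e+00, -3.000e-03]), 'contact_force': array([ 0.143,  0.125, -0.069]), 'torque': array([-0.011,  0.011,  0.045]), 'grip_force': np.float64(0.0), 'width': np.float64(1.002)}
top [[0.192, -0.924, 0.332, -0.082], [-0.981, -0.182, 0.059, -0.136], [0.006, -0.337, -0.941, 1.564], [0.0, 0.0, 0.0, 1.0]] 594.2138932351457 -0.20066918687750915
board_a_mid 0.71 [186.4, 170.3, 208.4, 264.5] 1221 [[0.345, 0.277, 0.022], [0.444, 0.294, 0.122], [0.555, 0.315, 0.157]]
board_b_mid 0.88 [219.8, 178.7, 235.0, 260.6] 888 [[0.373, 0.188, 0.019], [0.455, 0.203, 0.117], [0.553, 0.222, 0.144]]
board_c_mid 0.7 [204.1, 188.8, 221.0, 251.2] 761 [[0.379, 0.237, 0.015], [0.449, 0.25, 0.1], [0.533, 0.267, 0.13]]
board_d_mid 0.79 [238.2, 19
[... 249 characters left out ...]
0.389, -0.395, 0.007], [0.472, -0.268, 0.019], [0.525, -0.195, 0.078]]
side [[-0.998, -0.038, 0.059, 0.409], [-0.069, 0.349, -0.935, 0.996], [0.015, -0.936, -0.351, 0.452], [0.0, 0.0, 0.0, 1.0]] 440.5536589325184 -0.02130224192495683
board_a_mid 0.73 [240.4, 261.6, 364.6, 336.5] 8746 [[0.351, 0.289, 0.018], [0.457, 0.307, 0.09], [0.557, 0.325, 0.153]]
board_b_mid 0.8 [252.2, 251.4, 349.7, 265.3] 1126 [[0.381, 0.197, 0.118], [0.471, 0.215, 0.13], [0.556, 0.229, 0.14]]
drainer 0.73 [241.0, 312.1, 376.3, 353.4] 2983 [[0.332, 0.27, 0.002], [0.445, 0.329, 0.006], [0.569, 0.364, 0.047]]
stand 0.59 [290.7, 210.6, 355.1, 247.5] 1719 [[0.36, -0.48, 0.0], [0.448, -0.26, 0.019], [0.523, -0.177, 0.071]]
```

```bash
python3 - <<'E'
from h import *
f=np.load("top0.npz"); g=f["f"][150:310,170:490]; cv2.imwrite("pics/tc.png",cv2.resize(g[...,::-1],None,fx=2.5,fy=2.5,interpolation=cv2.INTER_CUBIC))
s=np.load("side0.npz")
# board top faces: points near top z
H=dict(a=.152,b=.138,c=.124,d=.110)
Y=dict(a=.30,b=.212,c=.253,d=.163)
for n in("top","side"):
  W=np.load(n+"0.npz")["W"].reshape(-1,3)
  for k in H:
    m=(abs(W[:,2]-H[k])<.007)&(abs(W[:,1]-Y[k])<.024)&(W[:,0]>.3)&(W[:,0]<.6)
    q=W[m]
    if len(q)<20: print(n,k,len(q)); continue
    a=np.polyfit(q[:,0],q[:,1],1)
    x0,x1=np.percentile(q[:,0],[1,99]); xm=(x0+x1)/2
    print(n,k,len(q),"x",np.round([x0,x1,xm],4),"y@mid",np.polyval(a,xm).round(4),"yaw",a[0].round(3),"z",np.median(q[:,2]).round(4),"ystd",np.std(q[:,1]-np.polyval(a,q[:,0])).round(4))
  # stand foot top
  m=(abs(W[:,2]-.018)<.006)&(W[:,1]<-.1)&(W[:,1]>-.5)&(W[:,0]>.3)&(W[:,0]<.62)
  q=W[m].astype(np.float32)
  if len(q)>50:
    r=cv2.minAreaRect(q[:,:2]*1000); print(n,"stand",len(q),r)
  m=(W[:,2]>.045)&(W[:,2]<.1)&(W[:,1]<-.1)&(W[:,1]>-.45)&(W[:,0]>.35)&(W[:,0]<.6)
  q=W[m]; np.random.seed(0)
  print("wires",len(q)); 
  for y in np.arange(-.42,-.12,.01):
    t=q[(q[:,1]>=y)&(q[:,1]<y+.01)]
    if len(t): print(round(y,2),len(t),t[:,0].min().round(3),t[:,0].max().round(3),t[:,2].max().round(3))
E
```

```text
top a 428 x [0.3512 0.5528 0.452 ] y@mid 0.2985 yaw 0.168 z 0.1522 ystd 0.0045
top b 345 x [0.3799 0.5541 0.467 ] y@mid 0.2083 yaw 0.152 z 0.1381 ystd 0.0044
top c 295 x [0.3509 0.5284 0.4396] y@mid 0.2534 yaw 0.099 z 0.1244 ystd 0.007
top d 226 x [0.4128 0.5333 0.4731] y@mid 0.1625 yaw 0.154 z 0.11 ystd 0.0042
top stand 1929 ((530.7648315429688, -287.522216796875), (209.04261779785156, 242.90956115722656), 29.448204040527344)
wires 150
-0.41 1 0.469 0.469 0.057
-0.4 8 0.465 0.469 0.065
-0.39 3 0.467 0.468 0.057
-0.37 6 0.472 0.478 0.062
-0.36 10 0.473 0.481 0.073
-0.35 9 0.476 0.48 0.068
-0.33 4 0.486 0.487 0.07
-0.32 9 0.486 0.491 0.071
-0.31 8 0.488 0.492 0.077
-0.3 5 0.487 0.49 0.074
-0.28 11 0.494 0.502 0.081
-0.27 7 0.387 0.506 0.079
-0.26 21 0.385 0.505 0.083
-0.25 7 0.386 0.391 0.084
-0.24 13 0.387 0.512 0.08
-0.23 12 0.508 0.52 0.085
-0.22 8 0.512 0.519 0.088
-0.21 8 0.511 0.518 0.077
side a 807 x [0.3552 0.554  0.4546] y@mid 0.3049 yaw 0.164 z 0.1509 ystd 0.0037
side b 537 x [0.3815 0.5531 0.4673] y@mid 0.2134 yaw 0.152 z 0.1366 ystd 0.0036
side c 25 x [0.537  0.5597 0.5483] y@mid 0.23 yaw 0.032 z 0.1248 ystd 0.0006
side d 0
side stand 1167 ((440.1161804199219, -299.05438232421875), (242.95849609375, 151.9787139892578), 81.58014678955078)
wires 190
-0.41 3 0.465 0.466 0.054
-0.4 6 0.383 0.471 0.06
-0.39 8 0.383 0.471 0.061
-0.38 2 0.384 0.467 0.062
-0.37 4 0.476 0.476 0.061
-0.36 4 0.476 0.479 0.067
-0.35 11 0.387 0.482 0.066
-0.34 6 0.387 0.481 0.065
-0.33 1 0.49 0.49 0.056
-0.32 6 0.489 0.492 0.072
-0.31 6 0.489 0.495 0.072
-0.3 13 0.387 0.494 0.072
-0.29 4 0.388 0.393 0.073
-0.28 7 0.501 0.502 0.067
-0.27 6 0.501 0.504 0.079
-0.26 18 0.388 0.507 0.074
-0.25 9 0.388 0.506 0.08
-0.24 6 0.391 0.516 0.075
-0.23 17 0.513 0.516 0.08
-0.22 16 0.387 0.518 0.086
-0.21 13 0.387 0.517 0.084
-0.2 13 0.391 0.394 0.085
-0.19 11 0.39 0.394 0.081
```

View pics/tc.png

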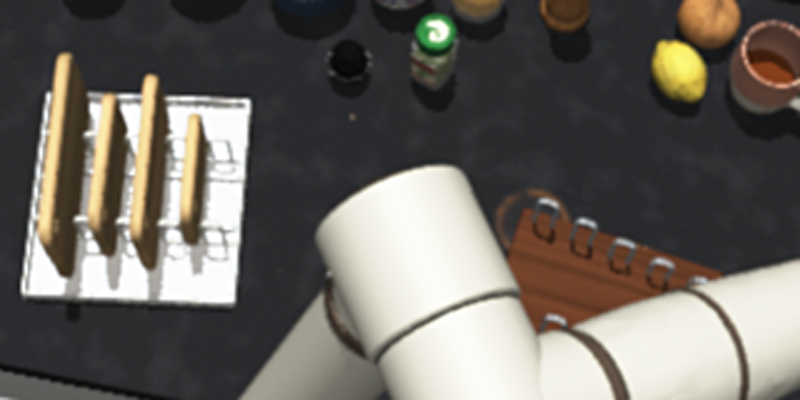

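View pics/side0.png

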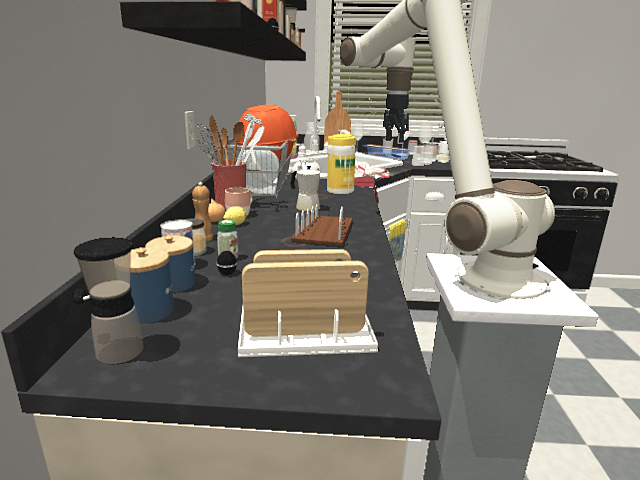

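The top picture shows the boards in tray order a, c, b, d from left to right. Their columns there are about x=62, 105, 148 and 193 in the crop, and the arm half covers the stand at lower right. The side view shows a in front of b, with a clear run in to the tray. I'll fly over and re-measure the stand once the arm is clear of it.

Request:
send_rows(
  slide=[
    [-0.5,0.5,-0.2],
    [-0.95,0.95,-0.4],
    [-0.95,0.95,-0.4],
    [-0.95,0.95,-0.4],
  ],
  turn=[
    [0,0,0.06],
    [0,0,0.12],
    [0,0,0.12],
    [0,0,0.12],
  ],
  jaw=[-0.06,-0.06,-0.06,-0.06],
)

```text
t: 1.03
position: [0.2584, -0.4887, 0.2662]
orientation: [-0.25, 3.129, -0.005]
contact_force: [-0.6, 0.2, -0.4]
width: 0.529
grip_force: 0.0
```

Request:
send_rows(
  slide=[
    [-0.5,0.5,-0.2],
    [-0.95,0.95,-0.4],
    [-0.95,0.95,-0.4],
  ],
  turn=[
    [0,0,0],
    [0,0,0],
    [0,0,0],
  ],
  jaw=[-0.06,-0.06,-0.06],
)

```text
t: 1.28
position: [0.3208, -0.403, 0.2963]
orientation: [-0.244, 3.131, -0.001]
contact_force: [0.4, 0.4, 0.1]
width: 0.531
grip_force: 0.0
```

Request:
send_rows(
  slide=[
    [-0.5,0.5,0],
    [-0.95,0.95,0],
    [-0.95,0.95,0],
  ],
  turn=[
    [0,0,0],
    [0,0,0],
    [0,0,0],
  ],
  jaw=[-0.06,-0.06,-0.06],
)

```text
t: 1.53
position: [0.3847, -0.3153, 0.2957]
orientation: [-0.246, 3.13, -0.0]
contact_force: [0.2, -1.1, -0.5]
width: 0.53
grip_force: 0.0
```

Request:
send_rows(
  slide=[
    [-0.5,0.5,0],
    [-0.95,0.95,0],
    [-0.95,0.95,0],
  ],
  turn=[
    [0,0,0],
    [0,0,0],
    [0,0,0],
  ],
  jaw=[-0.06,-0.06,-0.06],
)

```text
t: 1.78
position: [0.4482, -0.2283, 0.2954]
orientation: [-0.247, 3.131, 0.0]
contact_force: [-0.6, -0.5, 0.7]
width: 0.53
grip_force: 0.0
```

Request:
send_rows(
  slide=[
    [-0.5,0.5,0],
    [-0.95,0.95,0],
    [-0.95,0.95,0],
  ],
  turn=[
    [0,0,0],
    [0,0,0],
    [0,0,0],
  ],
  jaw=[-0.06,-0.06,-0.06],
)

```text
t: 2.03
position: [0.5118, -0.1413, 0.2952]
orientation: [-0.247, 3.131, 0.0]
contact_force: [1.0, 0.5, -0.2]
width: 0.532
grip_force: 0.0
```

Request:
send_rows(
  slide=[
    [0,0.5,0],
    [0,1,0],
    [0,1,0],
  ],
  turn=[
    [0,0,0],
    [0,0,0],
    [0,0,0],
  ],
  jaw=[-0.06,-0.06,-0.06],
)

```text
t: 2.28
position: [0.4972, -0.0602, 0.2952]
orientation: [-0.253, 3.131, 0.002]
contact_force: [-0.3, -0.4, 0.1]
width: 0.527
grip_force: 0.0
```

Request:
send_rows(
  slide=[
    [0,0.5,0],
    [0,1,0],
    [0,1,0],
  ],
  turn=[
    [0,0,0],
    [0,0,0],
    [0,0,0],
  ],
  jaw=[-0.06,-0.06,-0.06],
)

```text
t: 2.53
position: [0.4848, 0.0184, 0.2954]
orientation: [-0.252, 3.131, 0.002]
contact_force: [0.1, -0.9, 0.5]
width: 0.531
grip_force: 0.0
```

Request:
send_rows(
  slide=[
    [0,0.5,0],
    [0,1,0],
    [0,1,0],
  ],
  turn=[
    [0,0,0],
    [0,0,0],
    [0,0,0],
  ],
  jaw=[-0.06,-0.06,-0.06],
)

```text
t: 2.78
position: [0.4726, 0.0973, 0.2953]
orientation: [-0.252, 3.131, 0.002]
contact_force: [0.5, -0.3, 0.1]
width: 0.531
grip_force: 0.0
```

Request:
send_rows(
  slide=[
    [0,0.5,0],
    [0,1,0],
    [0,1,0],
  ],
  turn=[
    [0,0,0],
    [0,0,0],
    [0,0,0],
  ],
  jaw=[-0.06,-0.06,-0.06],
)

```text
t: 3.03
position: [0.4604, 0.1764, 0.2952]
orientation: [-0.251, 3.131, 0.002]
contact_force: [0.5, -0.8, -0.2]
width: 0.53
grip_force: 0.0
```

Request:
send_rows(
  slide=[
    [0,0.4,0],
    [0,0.7,0],
    [0,0.7,0],
    [0,0.7,0],
    [0,0.7,0],
  ],
  turn=[
    [0,0,0],
    [0,0,0],
    [0,0,0],
    [0,0,0],
    [0,0,0],
  ],
  jaw=[-0.06,-0.06,-0.06,-0.06,-0.06],
)

```text
t: 3.45
position: [0.4519, 0.2269, 0.2952]
orientation: [0.243, -3.132, 0.001]
contact_force: [0.5, 0.7, 0.1]
width: 0.53
grip_force: 0.0
```

```bash
cat > st.py <<'E'
from h import *
from scipy.optimize import least_squares
d=viewer.grab_frame("top"); save(d,"top1"); W=cloud(d)
m=(abs(W[...,2]-.018)<.007)&(W[...,1]<-.1)&(W[...,1]>-.5)&(W[...,0]>.3)&(W[...,0]<.6)
fr=d["frame"].astype(int); m&=(fr[...,0]-fr[...,2]>25)
q=W[m].astype(np.float32); print(len(q),cv2.minAreaRect(q[:,:2]*1000))
w=W[(W[...,2]>.045)&(W[...,2]<.1)&(W[...,1]<-.1)&(W[...,1]>-.5)&(W[...,0]>.3)&(W[...,0]<.6)]
np.save("w.npy",w)
(cx,cy),(a,b),t=cv2.minAreaRect(q[:,:2]*1000)
th=np.deg2rad(t); ax=np.array([np.cos(th),np.sin(th)])
if a<b: ax=np.array([-ax[1],ax[0]])
if ax[1]<0: ax=-ax
ay=np.array([-ax[1],ax[0]]); r=w[:,:2]*1000-[cx,cy]
X=r@ax; Y=r@ay
print("ax",ax,"yaw",np.arctan2(-ax[0],ax[1]),"len",a,b)
for s in(1,-1):
  k=Y*s>25
  print(s,np.histogram(X[k],bins=np.arange(-105,106,6)))
  o=np.argsort(X[k]); print(np.median(Y[k]),np.polyfit(X[k],Y[k],1))
c=d["frame"][210:310,340:480]; cv2.imwrite("pics/st.png",cv2.resize(c[...,::-1],None,fx=5,fy=5,interpolation=cv2.INTER_CUBIC))
E
python3 st.py
```

```text
3816 ((439.0270690917969, -301.8865966796875), (236.09579467773438, 152.7447052001953), 81.94921112060547)
ax [0.14005085 0.99014431] yaw -0.14051277332837936 len 236.09579467773438 152.7447052001953
1 (array([ 4,  5,  3,  6,  4,  0,  0,  0,  4,  5,  4,  5,  1,  0,  0,  5,  5,
        4,  6,  5,  0,  0,  0,  8,  5,  4,  6,  3,  0,  0,  2, 10,  5,  3,
        9]), array([-105,  -99,  -93,  -87,  -81,  -75,  -69,  -63,  -57,  -51,  -45,
        -39,  -33,  -27,  -21,  -15,   -9,   -3,    3,    9,   15,   21,
         27,   33,   39,   45,   51,   57,   63,   69,   75,   81,   87,
         93,   99,  105]))
53.89372688636744 [ 0.12304533 52.36321995]
-1 (array([ 4,  4,  4,  4,  1,  0,  0,  1,  7,  4,  5,  6,  0,  0,  0,  7,  4,
        4,  6,  5,  0,  0,  0, 10,  4,  5,  7,  4,  0,  0,  4,  9,  5,  5,
       11]), array([-105,  -99,  -93,  -87,  -81,  -75,  -69,  -63,  -57,  -51,  -45,
        -39,  -33,  -27,  -21,  -15,   -9,   -3,    3,    9,   15,   21,
         27,   33,   39,   45,   51,   57,   63,   69,   75,   81,   87,
         93,   99,  105]))
-52.852025023754486 [ -0.12014405 -50.79093906]
```

View pics/st.png

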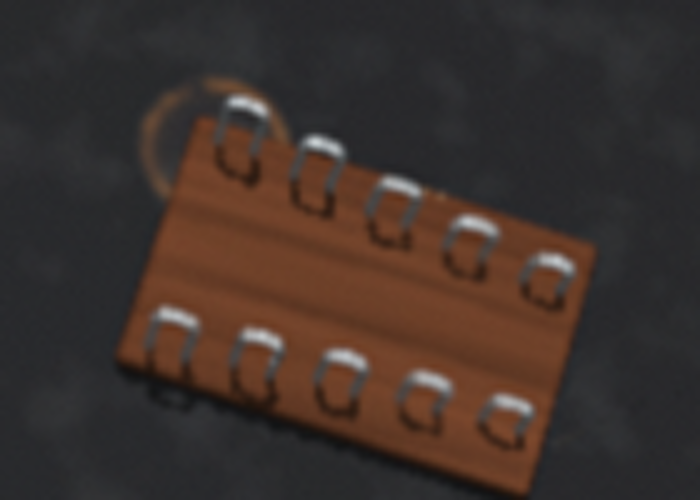

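```bash
python3 - <<'E'
import numpy as np
w=np.load("w.npy"); ax=np.array([.1400,.9901]); ay=np.array([-ax[1],ax[0]]); r=w[:,:2]*1000-[439.0,-301.9]
X=r@ax;Y=r@ay
for s in(1,-1):
  for c in(-92,-46,0,46,92):
    k=(Y*s>20)&(abs(X-c)<21); x=X[k]; print(s,c,k.sum(),np.round([x.min(),x.max(),(x.min()+x.max())/2-c, Y[k].mean()],1))
E
```

```text
1 -92 22 [-103.6  -78.2    1.1   42.3]
1 -46 19 [-55.6 -32.9   1.7  44.9]
1 0 25 [-12.8  12.9   0.1  52.2]
1 46 26 [33.6 58.6  0.1 58.4]
1 92 31 [ 80.3 105.6   1.   64.1]
-1 -92 17 [-103.7  -79.     0.7  -40.6]
-1 -46 23 [-57.1 -34.8   0.1 -44.4]
-1 0 26 [-13.5  12.4  -0.6 -50.5]
-1 46 30 [ 33.4  58.9   0.2 -56.4]
-1 92 35 [ 79.4 105.1   0.3 -62.3]
```

The stand view shows five arches in each row, running from about (245,100) to (550,260) at the far side. The gaps between them agree with the plane fit: centre (0.438, -0.301), yaw -0.14. Next I'll pick board a.

Request:
send_rows(
  slide=[
    [-0.1,0.5,0],
    [-0.16,0.92,0],
    [-0.16,0.92,0.5],
    [-0.16,0.92,1],
    [-0.16,0.92,1],
  ],
  turn=[
    [0,0,0],
    [0,0,0],
    [0,0,0],
    [0,0,0],
    [0,0,0],
  ],
  jaw=[0.15,0.15,0.15,0.15,0.15],
)

```text
t: 3.92
position: [0.4492, 0.2982, 0.2074]
orientation: [0.238, -3.118, 0.015]
contact_force: [-1.1, -0.3, -1.5]
width: 0.425
grip_force: 0.0
```

Request:
send_rows(
  slide=[
    [0,0,0.3],
    [0,0,0.45],
    [0,0,0.45],
  ],
  turn=[
    [0,0,0],
    [0,0,0],
    [0,0,0],
  ],
  jaw=[0.15,0.15,0.15],
)

```text
t: 4.17
position: [0.4529, 0.3006, 0.1784]
orientation: [0.241, -3.13, 0.004]
contact_force: [1.0, -0.2, 0.1]
width: 0.428
grip_force: 0.0
```

```bash
python3 - <<'E'
from h import *
d=viewer.grab_frame("side"); c=d["frame"][190:360,220:400]
cv2.imwrite("pics/s1.png",cv2.resize(c[...,::-1],None,fx=3,fy=3,interpolation=cv2.INTER_CUBIC))
d=viewer.grab_frame("top"); c=d["frame"][140:290,160:300]
cv2.imwrite("pics/t1.png",cv2.resize(c[...,::-1],None,fx=3,fy=3,interpolation=cv2.INTER_CUBIC))
print(env.sense()["position"])
E
```

```text
[0.45421275 0.3020686  0.18116405]
```

View pics/s1.png

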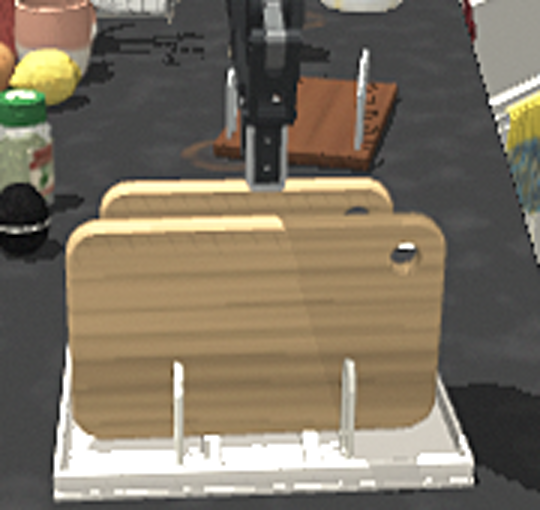

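The side view shows the fingers at column ~266, over the top edge of board a (68–446). Because the left end is nearer the camera, that counts as centred. I'll descend and grip.

Request:
send_rows(
  slide=[
    [0,0,0.3],
    [0,0,0.6],
    [0,0,0.75],
    [0,0,0.75],
    [0,0,0.75],
    [0,0,0.75],
    [0,0,0.75],
    [0,0,0.75],
    [0,0,0.75],
  ],
  turn=[
    [0,0,0],
    [0,0,0],
    [0,0,0],
    [0,0,0],
    [0,0,0],
    [0,0,0],
    [0,0,0],
    [0,0,0],
    [0,0,0],
  ],
  jaw=[0.15,0.15,0.15,0.15,1,1,1,1,1],
  newtons=60,
)

```text
t: 5.02
position: [0.4543, 0.3031, 0.1217]
orientation: [-0.244, 3.128, 0.003]
contact_force: [0.6, -0.6, 7.3]
width: 0.155
grip_force: 60.4
```

Request:
send_rows(
  slide=[
    [0,0,-0.2],
    [0,0,-0.5],
    [0,0,-0.8],
    [0,0,-1],
    [0,0,-1],
  ],
  turn=[
    [0,0,0],
    [0,0,0],
    [0,0,0],
    [0,0,0],
    [0,0,0],
  ],
  jaw=[1,1,1,1,1],
)

```text
t: 5.43
position: [0.4545, 0.3039, 0.2032]
orientation: [-0.244, 3.126, 0.009]
contact_force: [-0.6, 0.8, -3.0]
width: 0.152
grip_force: 59.4
```

Request:
send_rows(
  slide=[
    [0,0,-0.4],
    [0,0,-0.8],
    [0,0,-1],
    [0,0,-1],
    [0,0,-1],
    [0,0,-1],
    [0,0,-1],
  ],
  turn=[
    [0,0,0],
    [0,0,0],
    [0,0,0.04],
    [0,0,0.1],
    [0,0,0.16],
    [0,0,0.189],
    [0,0,0.189],
  ],
  jaw=[1,1,1,1,1,1,1],
)

```text
t: 6.02
position: [0.4522, 0.3019, 0.2775]
orientation: [-0.224, -3.131, 0.002]
contact_force: [0.6, -0.1, -2.5]
width: 0.153
grip_force: 59.3
```

Request:
send_rows(
  slide=[
    [0,-0.3,-0.1],
    [-0.1,-0.7,-0.1],
    [-0.12,-0.95,-0.1],
    [-0.12,-0.95,-0.1],
  ],
  turn=[
    [0,0,0],
    [0,0,0],
    [0,0,0],
    [0,0,0],
  ],
  jaw=[1,1,1,1],
)

```text
t: 6.35
position: [0.4506, 0.2225, 0.2864]
orientation: [-0.224, -3.131, 0.003]
contact_force: [-0.8, 1.3, -2.8]
width: 0.153
grip_force: 59.4
```

Request:
send_rows(
  slide=[
    [-0.04,-0.4,0],
    [-0.1,-0.8,0],
    [-0.12,-0.95,0],
  ],
  turn=[
    [0,0,0],
    [0,0,0],
    [0,0,0],
  ],
  jaw=[1,1,1],
)

```text
t: 6.6
position: [0.4494, 0.1466, 0.2863]
orientation: [-0.222, -3.131, 0.002]
contact_force: [-0.5, 0.6, -2.3]
width: 0.154
grip_force: 59.7
```

Request:
send_rows(
  slide=[
    [-0.04,-0.4,0],
    [-0.1,-0.8,0],
    [-0.12,-0.95,0],
  ],
  turn=[
    [0,0,0],
    [0,0,0],
    [0,0,0],
  ],
  jaw=[1,1,1],
)

```text
t: 6.85
position: [0.4484, 0.0702, 0.2866]
orientation: [-0.224, -3.132, 0.001]
contact_force: [1.0, -0.5, -2.6]
width: 0.155
grip_force: 59.8
```

Request:
send_rows(
  slide=[
    [-0.04,-0.4,0],
    [-0.1,-0.8,0],
    [-0.12,-0.95,0],
  ],
  turn=[
    [0,0,0],
    [0,0,0],
    [0,0,0],
  ],
  jaw=[1,1,1],
)

```text
t: 7.1
position: [0.4476, -0.0062, 0.2867]
orientation: [-0.224, -3.132, 0.001]
contact_force: [1.2, 0.2, -1.9]
width: 0.157
grip_force: 59.9
```

Request:
send_rows(
  slide=[
    [-0.04,-0.4,0],
    [-0.1,-0.8,0],
    [-0.12,-0.95,0],
  ],
  turn=[
    [0,0,0],
    [0,0,0],
    [0,0,0],
  ],
  jaw=[1,1,1],
)

```text
t: 7.35
position: [0.4467, -0.0827, 0.2866]
orientation: [-0.224, -3.133, 0.001]
contact_force: [0.3, 0.5, -2.3]
width: 0.156
grip_force: 60.0
```

Request:
send_rows(
  slide=[
    [-0.04,-0.4,0],
    [-0.1,-0.8,0],
    [-0.12,-0.95,0],
  ],
  turn=[
    [0,0,0],
    [0,0,0],
    [0,0,0],
  ],
  jaw=[1,1,1],
)

```text
t: 7.6
position: [0.4458, -0.1594, 0.2865]
orientation: [-0.224, -3.133, 0.0]
contact_force: [0.6, 0.1, -2.7]
width: 0.152
grip_force: 60.0
```

Request:
send_rows(
  slide=[
    [-0.04,-0.4,0],
    [-0.12,-0.7,0],
    [-0.14,-0.95,0],
    [-0.14,-0.95,0],
    [-0.14,-0.95,0],
    [-0.14,-0.95,0],
  ],
  turn=[
    [0,0,0],
    [0,0,0],
    [0,0,0],
    [0,0,0],
    [0,0,0],
    [0,0,0],
  ],
  jaw=[1,1,1,1,1,1],
)

```text
t: 8.1
position: [0.4461, -0.2335, 0.2866]
orientation: [-0.222, -3.133, -0.001]
contact_force: [-0.7, 0.5, -2.4]
width: 0.154
grip_force: 60.0
```

```bash
cat > h2.py <<'E'
from h import *
from scipy.spatial.transform import Rotation as Ro
C=np.array([.4382,-.3013]); Y=-.14
def pose():
    s=env.sense(); R=Ro.from_rotvec(s["orientation"]).as_matrix(); return s,R
def go(x,y,z,ang):
    "slide/turn in units to TCP pose; ang = yaw of board (tool y = (-sin,cos))"
    s,R=pose(); t=R.T@(np.array([x,y,z])-s["position"])/.08
    w=np.arctan2(-R[0,1],R[1,1]); tilt=np.degrees(np.arccos(-R[2,2]))
    print("pos",s["position"].round(4),"yaw",w.round(4),"tilt",tilt.round(2),"F",np.round(s["contact_force"],1))
    d=-(ang-w)/(np.pi/2)
    print("slide",t.round(3),"turn z",d.round(3))
def slot(s): return C+s*np.array([-np.sin(Y),np.cos(Y)])
E
python3 - <<'E'
from h2 import *
go(*slot(.069),.127,Y)
d=viewer.grab_frame("side"); save(d,"s2"); W=cloud(d).reshape(-1,3)
m=(W[:,2]>.19)&(W[:,2]<.33)&(W[:,1]<-.15)&(W[:,1]>-.28)&(W[:,0]>.3)&(W[:,0]<.6)
q=W[m]; print(len(q),np.percentile(q,[1,50,99],axis=0).round(4).tolist())
z=q[(q[:,2]<.29)&(q[:,2]>.2)]; a=np.linalg.lstsq(np.c_[z[:,0]-.448,z[:,2]-.25,np.ones(len(z))],z[:,1],rcond=None)[0]; print("face y=",a, "x ext",np.percentile(z[:,0],[.5,99.5]))
E
```

```text
pos [ 0.4461 -0.2335  0.2866] yaw -0.1413 tilt 0.07 F [-0.7  0.5 -2.4]
slide [-0.022  0.009  1.995] turn z -0.001
3672 [[0.3389, -0.2446, 0.1915], [0.4437, -0.2263, 0.2564], [0.5523, -0.2105, 0.3207]]
face y= [-0.13774729  0.00510569 -0.22765063] x ext [0.33742439 0.55270496]
```

View pics/s2.png

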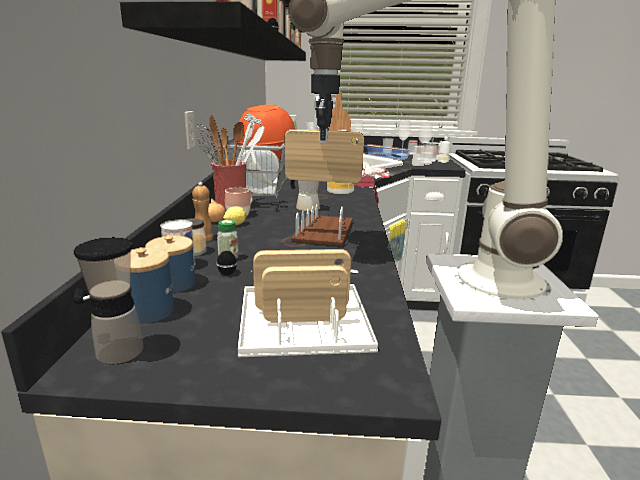

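The side view shows the board held level at (325,155) above the stand. Its face and ends are within about 3 mm of the slot target, so I'll lower it with a small x fix.

Request:
send_rows(
  slide=[
    [-0.03,0.01,0.3],
    [-0.03,0.01,0.7],
    [-0.03,0.01,0.95],
    [-0.03,0.01,0.95],
    [-0.03,0.01,0.95],
  ],
  turn=[
    [0,0,0],
    [0,0,0],
    [0,0,0],
    [0,0,0],
    [0,0,0],
  ],
  jaw=[1,1,1,1,1],
)

```text
t: 8.57
position: [0.4486, -0.2329, 0.2111]
orientation: [-0.219, -3.132, 0.001]
contact_force: [-0.1, -0.0, -1.6]
width: 0.151
grip_force: 60.0
```

Request:
send_rows(
  slide=[
    [0,0,0.15],
    [0,0,0.3],
    [0,0,0.45],
    [0,0,0.6],
    [0,0,0.7],
    [0,0,0.7],
  ],
  turn=[
    [0,0,0],
    [0,0,0],
    [0,0,0],
    [0,0,0],
    [0,0,0],
    [0,0,0],
  ],
  jaw=[1,1,1,1,1,1],
)

```text
t: 9.07
position: [0.4488, -0.2333, 0.1554]
orientation: [-0.221, -3.134, -0.0]
contact_force: [-0.5, -0.4, -3.2]
width: 0.153
grip_force: 59.9
```

Request:
send_rows(
  slide=[
    [0,0,0.1],
    [0,0,0.2],
    [0,0,0.28],
    [0,0,0.31],
    [0,0,0.33],
    [0,0,0.33],
  ],
  turn=[
    [0,0,0],
    [0,0,0],
    [0,0,0],
    [0,0,0],
    [0,0,0],
    [0,0,0],
  ],
  jaw=[1,1,1,1,1,1],
)

```text
t: 9.57
position: [0.4485, -0.2337, 0.1286]
orientation: [-0.222, -3.133, 0.0]
contact_force: [-0.3, -0.6, -2.6]
width: 0.148
grip_force: 60.0
```

Request:
send_rows(
  slide=[
    [0,0,0.015],
    [0,0,0.025],
    [0,0,0.025],
  ],
  turn=[
    [0,0,0],
    [0,0,0],
    [0,0,0],
  ],
  jaw=[1,1,1],
)

```text
t: 9.82
position: [0.4489, -0.2339, 0.1278]
orientation: [0.222, 3.133, -0.001]
contact_force: [-2.3, 0.3, 1.5]
width: 0.151
grip_force: 60.8
```

Request:
send_rows(
  slide=[
    [0,0,0],
    [0,0,0],
    [0,0,0],
    [0,0,-0.2],
    [0,0,-0.6],
    [0,0,-1],
    [0,0,-1],
  ],
  turn=[
    [0,0,0],
    [0,0,0],
    [0,0,0],
    [0,0,0],
    [0,0,0],
    [0,0,0],
    [0,0,0],
  ],
  jaw=[0.5,0.15,0.15,0.15,0.15,0.15,0.15],
)

```text
t: 10.4
position: [0.4525, -0.2351, 0.2136]
orientation: [0.219, 3.121, -0.006]
contact_force: [1.5, -0.4, 0.7]
width: 0.428
grip_force: 0.0
```

Request:
send_rows(
  slide=[
    [0.02,0.2,-0.2],
    [0.05,0.5,-0.3],
    [0.1,0.92,-0.3],
    [0.1,0.92,-0.3],
  ],
  turn=[
    [0,0,0],
    [0,0,0],
    [0,0,0],
    [0,0,0],
  ],
  jaw=[0.15,0.15,0.15,0.15],
)

```text
t: 10.73
position: [0.4515, -0.1565, 0.2318]
orientation: [0.216, 3.131, 0.002]
contact_force: [-0.1, 0.2, -0.5]
width: 0.422
grip_force: 0.0
```

Request:
send_rows(
  slide=[
    [0.05,0.5,0],
    [0.1,0.92,0],
    [0.1,0.92,0],
  ],
  turn=[
    [0,0,0],
    [0,0,0],
    [0,0,0],
  ],
  jaw=[0.15,0.15,0.15],
)

```text
t: 10.98
position: [0.4539, -0.0823, 0.231]
orientation: [0.215, 3.133, 0.002]
contact_force: [-1.3, -0.1, -0.4]
width: 0.422
grip_force: 0.0
```

Request:
send_rows(
  slide=[
    [0.05,0.5,0],
    [0.1,0.92,0],
    [0.1,0.92,0],
  ],
  turn=[
    [0,0,0],
    [0,0,0],
    [0,0,0],
  ],
  jaw=[0.15,0.15,0.15],
)

```text
t: 11.23
position: [0.4566, -0.0084, 0.231]
orientation: [0.215, 3.133, 0.002]
contact_force: [0.7, -0.6, -0.3]
width: 0.424
grip_force: 0.0
```

Request:
send_rows(
  slide=[
    [0.05,0.5,0],
    [0.1,0.92,0],
    [0.1,0.92,0],
  ],
  turn=[
    [0,0,0],
    [0,0,0],
    [0,0,0],
  ],
  jaw=[0.15,0.15,0.15],
)

```text
t: 11.48
position: [0.4594, 0.0656, 0.231]
orientation: [0.216, 3.133, 0.002]
contact_force: [-0.5, 0.1, 0.5]
width: 0.424
grip_force: 0.0
```

Request:
send_rows(
  slide=[
    [0.05,0.5,0],
    [0.1,0.92,0],
    [0.1,0.92,0],
  ],
  turn=[
    [0,0,0],
    [0,0,0],
    [0,0,0],
  ],
  jaw=[0.15,0.15,0.15],
)

```text
t: 11.73
position: [0.4621, 0.1397, 0.2308]
orientation: [0.216, 3.133, 0.002]
contact_force: [0.6, -0.8, 0.0]
width: 0.427
grip_force: 0.0
```

Request:
send_rows(
  slide=[
    [0.05,0.5,0],
    [0.1,0.92,0],
    [0.1,0.92,0],
    [0.1,0.92,0],
    [0.1,0.92,0],
  ],
  turn=[
    [0,0,-0.06],
    [0,0,-0.12],
    [0,0,-0.189],
    [0,0,-0.189],
    [0,0,-0.189],
  ],
  jaw=[0.15,0.15,0.15,0.15,0.15],
)

```text
t: 12.15
position: [0.4634, 0.2097, 0.2305]
orientation: [0.239, -3.132, 0.001]
contact_force: [1.0, -0.6, -0.5]
width: 0.425
grip_force: 0.0
```

```bash
cat > m.py <<'E'
from h2 import *
import sys
H=dict(b=.138,c=.124,d=.110); P=dict(b=(.467,.211),c=(.4597,.2565),d=(.473,.165))
def meas(k,n):
    W=cloud(viewer.grab_frame(n)).reshape(-1,3)
    r=W[:,:2]-P[k]; e=np.array([np.cos(.157),np.sin(.157)]); f=np.array([-e[1],e[0]])
    a=r@e; b=r@f
    m=(abs(b)<.02)&(abs(a)<.11)&(W[:,2]<H[k]+.006)&(W[:,2]>H[k]-.05)
    t=m&(W[:,2]>H[k]-.006)
    if m.sum()>20: print(k,n,m.sum(),"along",np.percentile(a[m],[1,99]).round(4),"mid",np.percentile(a[m],[1,99]).mean().round(4))
    if t.sum()>20: print("   top n",t.sum(),"across",np.percentile(b[t],[2,50,98]).round(4),"slope",np.polyfit(a[t],b[t],1)[0].round(3))
E
python3 - <<'E'
from m import *
go(.467,.211,.108,.157)
meas("b","side");meas("c","side")
d=viewer.grab_frame("top"); c=d["frame"][200:320,320:500]
cv2.imwrite("pics/t2.png",cv2.resize(c[...,::-1],None,fx=4,fy=4,interpolation=cv2.INTER_CUBIC))
E
```

```text
pos [0.4634 0.2097 0.2305] yaw 0.1525 tilt 0.06 F [ 1.  -0.6 -0.5]
slide [-0.048  0.01   1.531] turn z -0.003
b side 1672 along [-0.0926  0.0934] mid 0.0004
   top n 491 across [-0.0063  0.0031  0.0069] slope -0.004
c side 2253 along [-0.0782  0.0762] mid -0.001
   top n 462 across [-0.0061  0.0036  0.0076] slope -0.012
```

View pics/t2.png

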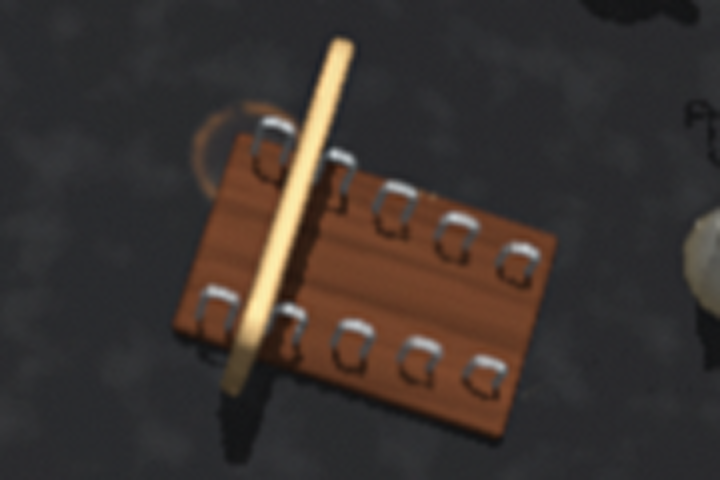

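Board a stands in the leftmost slot, running from (345,45) to (230,390) and centred across the foot. The estimates for b and c are confirmed, so I'll take b next.

Request:
send_rows(
  slide=[
    [-0.05,0.01,0.4],
    [-0.05,0.01,0.8],
    [-0.05,0.01,0.8],
  ],
  turn=[
    [0,0,0],
    [0,0,0],
    [0,0,0],
  ],
  jaw=[0.15,0.15,0.15],
)

```text
t: 12.55
position: [0.4638, 0.2085, 0.1615]
orientation: [0.237, -3.122, 0.008]
contact_force: [-1.2, -1.3, -1.2]
width: 0.425
grip_force: 0.0
```

Request:
send_rows(
  slide=[
    [0,0,0.25],
    [0,0,0.5],
    [0,0,0.73],
    [0,0,0.73],
    [0,0,0.73],
    [0,0,0.73],
    [0,0,0.73],
    [0,0,0.73],
    [0,0,0.73],
  ],
  turn=[
    [0,0,0],
    [0,0,0],
    [0,0,0],
    [0,0,0],
    [0,0,0],
    [0,0,0],
    [0,0,0],
    [0,0,0],
    [0,0,0],
  ],
  jaw=[0.15,0.15,0.15,0.15,1,1,1,1,1],
  newtons=60,
)

```text
t: 13.3
position: [0.4683, 0.2121, 0.1104]
orientation: [-0.244, 3.129, 0.002]
contact_force: [-0.2, -1.0, 6.7]
width: 0.152
grip_force: 61.9
```

Request:
send_rows(
  slide=[
    [0,0,-0.2],
    [0,0,-0.5],
    [0,0,-0.8],
    [0,0,-1],
    [0,0,-1],
  ],
  turn=[
    [0,0,0],
    [0,0,0],
    [0,0,0],
    [0,0,0],
    [0,0,0],
  ],
  jaw=[1,1,1,1,1],
)

```text
t: 13.72
position: [0.4687, 0.2131, 0.192]
orientation: [-0.244, 3.126, 0.007]
contact_force: [0.4, 0.9, -2.4]
width: 0.153
grip_force: 60.8
```

Request:
send_rows(
  slide=[
    [0,0,-0.4],
    [0,0,-0.8],
    [0,0,-1],
    [0,0,-1],
    [0,0,-1],
    [0,0,-1],
    [0,0,-1],
  ],
  turn=[
    [0,0,0],
    [0,0,0],
    [0,0,0.04],
    [0,0,0.1],
    [0,0,0.16],
    [0,0,0.187],
    [0,0,0.187],
  ],
  jaw=[1,1,1,1,1,1,1],
)

```text
t: 14.3
position: [0.4662, 0.2115, 0.2666]
orientation: [-0.219, -3.131, 0.002]
contact_force: [0.3, 0.0, -2.4]
width: 0.153
grip_force: 60.7
```

Request:
send_rows(
  slide=[
    [0,-0.3,-0.1],
    [-0.07,-0.7,-0.15],
    [-0.08,-0.87,-0.2],
    [-0.08,-0.87,-0.2],
  ],
  turn=[
    [0,0,0],
    [0,0,0],
    [0,0,0],
    [0,0,0],
  ],
  jaw=[1,1,1,1],
)

```text
t: 14.63
position: [0.4633, 0.1397, 0.2843]
orientation: [-0.22, -3.133, 0.001]
contact_force: [1.3, 0.8, -3.3]
width: 0.148
grip_force: 60.7
```

Request:
send_rows(
  slide=[
    [-0.04,-0.45,0],
    [-0.08,-0.87,0],
    [-0.08,-0.87,0],
  ],
  turn=[
    [0,0,0],
    [0,0,0],
    [0,0,0],
  ],
  jaw=[1,1,1],
)

```text
t: 14.88
position: [0.4592, 0.0689, 0.2835]
orientation: [-0.221, -3.131, 0.003]
contact_force: [-0.5, -0.3, -2.8]
width: 0.153
grip_force: 60.9
```

Request:
send_rows(
  slide=[
    [-0.04,-0.45,0],
    [-0.08,-0.87,0],
    [-0.08,-0.87,0],
  ],
  turn=[
    [0,0,0],
    [0,0,0],
    [0,0,0],
  ],
  jaw=[1,1,1],
)

```text
t: 15.13
position: [0.4563, -0.0008, 0.2836]
orientation: [-0.222, -3.131, 0.002]
contact_force: [0.5, -0.4, -3.8]
width: 0.152
grip_force: 61.0
```

Request:
send_rows(
  slide=[
    [-0.04,-0.45,0],
    [-0.08,-0.87,0],
    [-0.08,-0.87,0],
  ],
  turn=[
    [0,0,0],
    [0,0,0],
    [0,0,0],
  ],
  jaw=[1,1,1],
)

```text
t: 15.38
position: [0.4535, -0.0705, 0.2836]
orientation: [-0.223, -3.132, 0.002]
contact_force: [0.2, 0.7, -2.4]
width: 0.152
grip_force: 61.1
```

Request:
send_rows(
  slide=[
    [-0.04,-0.45,0],
    [-0.08,-0.87,0],
    [-0.08,-0.87,0],
  ],
  turn=[
    [0,0,0],
    [0,0,0],
    [0,0,0],
  ],
  jaw=[1,1,1],
)

```text
t: 15.63
position: [0.4507, -0.1402, 0.2836]
orientation: [-0.223, -3.132, 0.001]
contact_force: [0.7, 0.3, -2.5]
width: 0.155
grip_force: 61.2
```

Request:
send_rows(
  slide=[
    [-0.04,-0.45,0],
    [-0.08,-0.87,0],
    [-0.08,-0.87,0],
  ],
  turn=[
    [0,0,0],
    [0,0,0],
    [0,0,0],
  ],
  jaw=[1,1,1],
)

```text
t: 15.88
position: [0.4478, -0.2101, 0.2835]
orientation: [-0.223, -3.132, 0.001]
contact_force: [0.6, -0.0, -1.8]
width: 0.153
grip_force: 61.3
```

Request:
send_rows(
  slide=[
    [-0.04,-0.45,0],
    [-0.08,-0.8,0],
    [-0.08,-0.87,0],
    [-0.08,-0.87,0],
    [-0.08,-0.87,0],
    [-0.08,-0.87,0],
  ],
  turn=[
    [0,0,0],
    [0,0,0],
    [0,0,0],
    [0,0,0],
    [0,0,0],
    [0,0,0],
  ],
  jaw=[1,1,1,1,1,1],
)

```text
t: 16.38
position: [0.4446, -0.2758, 0.2841]
orientation: [-0.215, -3.134, -0.001]
contact_force: [-0.0, -0.5, -3.1]
width: 0.15
grip_force: 61.4
```

```bash
python3 - <<'E'
from h2 import *
go(.4424,-.2785,.1165,Y)
d=viewer.grab_frame("side"); W=cloud(d).reshape(-1,3)
m=(W[:,2]>.19)&(W[:,2]<.29)&(W[:,1]<-.24)&(W[:,1]>-.32)&(W[:,0]>.3)&(W[:,0]<.6)
z=W[m]; a=np.linalg.lstsq(np.c_[z[:,0]-.4414,z[:,2]-.24,np.ones(len(z))],z[:,1],rcond=None)[0]; print(len(z),"face y=",a, "x ext",np.percentile(z[:,0],[.5,99.5]),np.percentile(z[:,0],[.5,99.5]).mean())
E
```

```text
pos [ 0.4446 -0.2758  0.2841] yaw -0.1373 tilt 0.05 F [-0.  -0.5 -3.1]
slide [ 0.021 -0.038  2.095] turn z 0.002
2271 face y= [-0.13788027  0.00773248 -0.26935479] x ext [0.34964642 0.53684362] 0.4432450212026595
```

Request:
send_rows(
  slide=[
    [0.02,-0.04,0.1],
    [0.02,-0.04,0.5],
    [0.02,-0.04,0.9],
    [0.02,-0.04,0.9],
  ],
  turn=[
    [0,0,0.002],
    [0,0,0.002],
    [0,0,0.002],
    [0,0,0.002],
  ],
  jaw=[1,1,1,1],
)

```text
t: 16.77
position: [0.4379, -0.2773, 0.2058]
orientation: [-0.223, -3.121, -0.009]
contact_force: [-1.7, 0.6, -4.8]
width: 0.154
grip_force: 61.2
```

Request:
send_rows(
  slide=[
    [0,0,0.2],
    [0,0,0.4],
    [0,0,0.6],
    [0,0,0.8],
    [0,0,0.8],
    [0,0,0.8],
  ],
  turn=[
    [0,0,0],
    [0,0,0],
    [0,0,0],
    [0,0,0],
    [0,0,0],
    [0,0,0],
  ],
  jaw=[1,1,1,1,1,1],
)

```text
t: 17.27
position: [0.4426, -0.28, 0.1492]
orientation: [-0.221, -3.133, 0.001]
contact_force: [-0.5, -0.4, -2.1]
width: 0.152
grip_force: 61.2
```

Request:
send_rows(
  slide=[
    [0,0.015,0.1],
    [0,0.015,0.2],
    [0,0.015,0.3],
    [0,0.015,0.36],
    [0,0.015,0.4],
    [0,0.015,0.4],
  ],
  turn=[
    [0,0,0],
    [0,0,0],
    [0,0,0],
    [0,0,0],
    [0,0,0],
    [0,0,0],
  ],
  jaw=[1,1,1,1,1,1],
)

```text
t: 17.77
position: [0.4425, -0.2789, 0.1168]
orientation: [-0.221, -3.134, 0.001]
contact_force: [-0.3, -0.6, -2.5]
width: 0.15
grip_force: 61.2
```

Request:
send_rows(
  slide=[
    [0,0,0.015],
    [0,0,0.02],
    [0,0,0.02],
    [0,0,0.02],
    [0,0,0.02],
    [0,0,0.02],
    [0,0,-0.2],
    [0,0,-0.6],
    [0,0,-1],
    [0,0,-1],
  ],
  turn=[
    [0,0,0],
    [0,0,0],
    [0,0,0],
    [0,0,0],
    [0,0,0],
    [0,0,0],
    [0,0,0],
    [0,0,0],
    [0,0,0],
    [0,0,0],
  ],
  jaw=[1,1,0.5,0.15,0.15,0.15,0.15,0.15,0.15,0.15],
)

```text
t: 18.6
position: [0.4462, -0.2805, 0.2031]
orientation: [0.219, 3.122, -0.008]
contact_force: [1.5, -0.2, 0.9]
width: 0.428
grip_force: 0.0
```

Request:
send_rows(
  slide=[
    [0.02,0.2,-0.3],
    [0.05,0.5,-0.4],
    [0.1,0.95,-0.4],
    [0.1,0.95,-0.4],
  ],
  turn=[
    [0,0,0],
    [0,0,0],
    [0,0,0],
    [0,0,0],
  ],
  jaw=[0.15,0.15,0.15,0.15],
)

```text
t: 18.93
position: [0.4456, -0.1989, 0.2293]
orientation: [0.216, 3.132, 0.002]
contact_force: [-1.2, -0.1, -1.1]
width: 0.421
grip_force: 0.0
```

Request:
send_rows(
  slide=[
    [0.05,0.5,0],
    [0.1,0.95,0],
    [0.1,0.95,0],
  ],
  turn=[
    [0,0,0],
    [0,0,0],
    [0,0,0],
  ],
  jaw=[0.15,0.15,0.15],
)

```text
t: 19.18
position: [0.4482, -0.1223, 0.2285]
orientation: [0.214, 3.133, 0.002]
contact_force: [-0.8, -0.3, -0.4]
width: 0.426
grip_force: 0.0
```

Request:
send_rows(
  slide=[
    [0.05,0.5,0],
    [0.1,0.95,0],
    [0.1,0.95,0],
  ],
  turn=[
    [0,0,0],
    [0,0,0],
    [0,0,0],
  ],
  jaw=[0.15,0.15,0.15],
)

```text
t: 19.43
position: [0.4514, -0.0459, 0.2286]
orientation: [0.214, 3.133, 0.002]
contact_force: [-0.5, -0.7, -0.2]
width: 0.427
grip_force: 0.0
```

Request:
send_rows(
  slide=[
    [0.05,0.5,0],
    [0.1,0.95,0],
    [0.1,0.95,0],
  ],
  turn=[
    [0,0,0],
    [0,0,0],
    [0,0,0],
  ],
  jaw=[0.15,0.15,0.15],
)

```text
t: 19.68
position: [0.4545, 0.0305, 0.2285]
orientation: [0.214, 3.133, 0.002]
contact_force: [-0.4, -0.2, 0.1]
width: 0.427
grip_force: 0.0
```

Request:
send_rows(
  slide=[
    [0.05,0.5,0],
    [0.1,0.95,0],
    [0.1,0.95,0],
  ],
  turn=[
    [0,0,0],
    [0,0,0],
    [0,0,0],
  ],
  jaw=[0.15,0.15,0.15],
)

```text
t: 19.93
position: [0.4576, 0.1069, 0.2284]
orientation: [0.215, 3.133, 0.002]
contact_force: [0.6, -0.4, 0.2]
width: 0.424
grip_force: 0.0
```

Request:
send_rows(
  slide=[
    [0.05,0.5,0],
    [0.1,0.95,0],
    [0.1,0.95,0],
  ],
  turn=[
    [0,0,0],
    [0,0,0],
    [0,0,0],
  ],
  jaw=[0.15,0.15,0.15],
)

```text
t: 20.18
position: [0.4605, 0.1834, 0.2283]
orientation: [0.216, 3.133, 0.002]
contact_force: [-0.1, -0.9, -0.2]
width: 0.424
grip_force: 0.0
```

Request:
send_rows(
  slide=[
    [0.05,0.5,0],
    [0.1,0.95,0],
    [0.1,0.95,0],
    [0.1,0.95,0],
    [0.1,0.95,0],
  ],
  turn=[
    [0,0,-0.06],
    [0,0,-0.12],
    [0,0,-0.189],
    [0,0,-0.189],
    [0,0,-0.189],
  ],
  jaw=[0.15,0.15,0.15,0.15,0.15],
)

```text
t: 20.6
position: [0.462, 0.2552, 0.2279]
orientation: [0.239, -3.131, 0.001]
contact_force: [-0.9, 0.2, -0.8]
width: 0.422
grip_force: 0.0
```

```bash
python3 - <<'E'
from m import *
go(.459,.2565,.0955,.155)
meas("c","side"); meas("d","top")
d=viewer.grab_frame("top"); c=d["frame"][200:320,320:500]
cv2.imwrite("pics/t3.png",cv2.resize(c[...,::-1],None,fx=4,fy=4,interpolation=cv2.INTER_CUBIC))
E
```

```text
pos [0.462  0.2552 0.2279] yaw 0.1526 tilt 0.08 F [-0.9  0.2 -0.8]
slide [0.033 0.023 1.656] turn z -0.002
c side 2268 along [-0.0783  0.0762] mid -0.001
   top n 468 across [-0.006   0.0039  0.0077] slope -0.01
d top 377 along [-0.064   0.0615] mid -0.0013
   top n 211 across [-0.0094 -0.0028  0.0048] slope -0.009
```

View pics/t3.png

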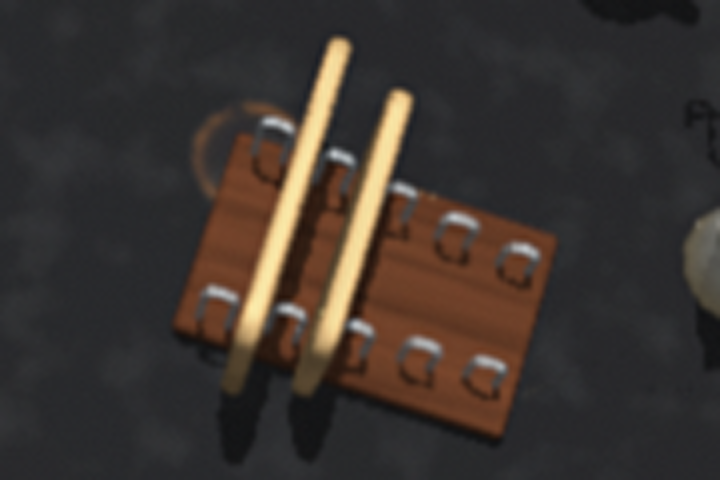

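Boards a and b stand parallel in the first two slots; b runs from (400,95) to (305,390). Next is c.

Request:
send_rows(
  slide=[
    [0.03,0.02,0.4],
    [0.03,0.02,0.8],
    [0.03,0.02,0.85],
    [0.03,0.02,0.85],
  ],
  turn=[
    [0,0,0],
    [0,0,0],
    [0,0,0],
    [0,0,0],
  ],
  jaw=[0.15,0.15,0.15,0.15],
)

```text
t: 21.08
position: [0.4588, 0.2554, 0.1592]
orientation: [0.241, -3.129, 0.005]
contact_force: [-0.1, -0.1, 0.3]
width: 0.423
grip_force: 0.0
```

Request:
send_rows(
  slide=[
    [0,0,0.25],
    [0,0,0.5],
    [0,0,0.79],
    [0,0,0.79],
    [0,0,0.79],
    [0,0,0.79],
    [0,0,0.79],
    [0,0,0.79],
    [0,0,0.79],
  ],
  turn=[
    [0,0,0],
    [0,0,0],
    [0,0,0],
    [0,0,0],
    [0,0,0],
    [0,0,0],
    [0,0,0],
    [0,0,0],
    [0,0,0],
  ],
  jaw=[0.15,0.15,0.15,0.15,1,1,1,1,1],
  newtons=60,
)

```text
t: 21.83
position: [0.4609, 0.2581, 0.0996]
orientation: [-0.244, 3.128, 0.004]
contact_force: [-0.1, -0.2, 7.2]
width: 0.15
grip_force: 61.9
```

Request:
send_rows(
  slide=[
    [0,0,-0.2],
    [0,0,-0.5],
    [0,0,-0.8],
    [0,0,-1],
    [0,0,-1],
  ],
  turn=[
    [0,0,0],
    [0,0,0],
    [0,0,0],
    [0,0,0],
    [0,0,0],
  ],
  jaw=[1,1,1,1,1],
)

```text
t: 22.25
position: [0.4611, 0.2585, 0.1814]
orientation: [-0.244, 3.126, 0.008]
contact_force: [0.4, 0.2, -1.6]
width: 0.147
grip_force: 60.9
```

Request:
send_rows(
  slide=[
    [0,0,-0.4],
    [0,0,-0.8],
    [0,0,-1],
    [0,0,-1],
    [0,0,-1],
    [0,0,-1],
    [0,0,-1],
  ],
  turn=[
    [0,0,0],
    [0,0,0],
    [0,0,0.04],
    [0,0,0.1],
    [0,0,0.16],
    [0,0,0.187],
    [0,0,0.187],
  ],
  jaw=[1,1,1,1,1,1,1],
)

```text
t: 22.83
position: [0.4588, 0.2567, 0.2562]
orientation: [-0.219, -3.132, 0.001]
contact_force: [-0.7, 1.0, -0.8]
width: 0.15
grip_force: 60.9
```

Request:
send_rows(
  slide=[
    [0,-0.3,-0.1],
    [-0.07,-0.7,-0.15],
    [-0.09,-0.9,-0.25],
    [-0.09,-0.9,-0.25],
  ],
  turn=[
    [0,0,0],
    [0,0,0],
    [0,0,0],
    [0,0,0],
  ],
  jaw=[1,1,1,1],
)

```text
t: 23.17
position: [0.4566, 0.1824, 0.2785]
orientation: [0.22, 3.133, 0.001]
contact_force: [-1.1, 1.3, -1.4]
width: 0.15
grip_force: 60.9
```

Request:
send_rows(
  slide=[
    [-0.04,-0.45,0],
    [-0.09,-0.9,0],
    [-0.09,-0.9,0],
  ],
  turn=[
    [0,0,0],
    [0,0,0],
    [0,0,0],
  ],
  jaw=[1,1,1],
)

```text
t: 23.42
position: [0.4526, 0.1088, 0.277]
orientation: [-0.222, -3.132, 0.002]
contact_force: [-0.3, 0.7, -1.9]
width: 0.146
grip_force: 61.0
```

Request:
send_rows(
  slide=[
    [-0.04,-0.45,0],
    [-0.09,-0.9,0],
    [-0.09,-0.9,0],
  ],
  turn=[
    [0,0,0],
    [0,0,0],
    [0,0,0],
  ],
  jaw=[1,1,1],
)

```text
t: 23.67
position: [0.4501, 0.0367, 0.277]
orientation: [-0.223, -3.132, 0.002]
contact_force: [0.3, -0.8, -1.5]
width: 0.15
grip_force: 61.0
```

Request:
send_rows(
  slide=[
    [-0.04,-0.45,0],
    [-0.09,-0.9,0],
    [-0.09,-0.9,0],
  ],
  turn=[
    [0,0,0],
    [0,0,0],
    [0,0,0],
  ],
  jaw=[1,1,1],
)

```text
t: 23.92
position: [0.4476, -0.0355, 0.277]
orientation: [-0.224, -3.132, 0.002]
contact_force: [0.1, -0.6, -1.6]
width: 0.151
grip_force: 60.9
```

Request:
send_rows(
  slide=[
    [-0.04,-0.45,0],
    [-0.09,-0.9,0],
    [-0.09,-0.9,0],
  ],
  turn=[
    [0,0,0],
    [0,0,0],
    [0,0,0],
  ],
  jaw=[1,1,1],
)

```text
t: 24.17
position: [0.4452, -0.1078, 0.2769]
orientation: [-0.224, -3.133, 0.001]
contact_force: [1.0, 0.4, -1.7]
width: 0.152
grip_force: 60.9
```

Request:
send_rows(
  slide=[
    [-0.04,-0.45,0],
    [-0.09,-0.9,0],
    [-0.09,-0.9,0],
  ],
  turn=[
    [0,0,0],
    [0,0,0],
    [0,0,0],
  ],
  jaw=[1,1,1],
)

```text
t: 24.42
position: [0.4428, -0.1801, 0.2768]
orientation: [-0.224, -3.133, 0.002]
contact_force: [0.1, -0.8, -2.5]
width: 0.149
grip_force: 60.9
```

Request:
send_rows(
  slide=[
    [-0.04,-0.45,0],
    [-0.09,-0.9,0],
    [-0.09,-0.9,0],
  ],
  turn=[
    [0,0,0],
    [0,0,0],
    [0,0,0],
  ],
  jaw=[1,1,1],
)

```text
t: 24.67
position: [0.4403, -0.2525, 0.2766]
orientation: [-0.223, -3.133, 0.002]
contact_force: [0.3, 1.1, -2.1]
width: 0.149
grip_force: 61.0
```

Request:
send_rows(
  slide=[
    [-0.04,-0.45,0],
    [-0.09,-0.85,0],
    [-0.09,-0.92,0],
    [-0.09,-0.92,0],
    [-0.09,-0.92,0],
    [-0.09,-0.92,0],
  ],
  turn=[
    [0,0,0],
    [0,0,0],
    [0,0,0],
    [0,0,0],
    [0,0,0],
    [0,0,0],
  ],
  jaw=[1,1,1,1,1,1],
)

```text
t: 25.17
position: [0.4371, -0.3218, 0.2771]
orientation: [-0.216, -3.134, -0.001]
contact_force: [-0.4, 0.1, -1.9]
width: 0.147
grip_force: 60.8
```

```bash
python3 - <<'E'
from h2 import *
go(.437,-.3241,.1055,Y)
d=viewer.grab_frame("side"); W=cloud(d).reshape(-1,3)
m=(W[:,2]>.2)&(W[:,2]<.28)&(W[:,1]<-.28)&(W[:,1]>-.37)&(W[:,0]>.3)&(W[:,0]<.6)
z=W[m]; a=np.linalg.lstsq(np.c_[z[:,0]-.435,z[:,2]-.24,np.ones(len(z))],z[:,1],rcond=None)[0]; print(len(z),"face y=",a, "x ext",np.percentile(z[:,0],[.5,99.5]),np.percentile(z[:,0],[.5,99.5]).mean())
E
```

```text
pos [ 0.4371 -0.3218  0.2771] yaw -0.1373 tilt 0.04 F [-0.4  0.1 -1.9]
slide [-0.003 -0.03   2.145] turn z 0.002
1433 face y= [-0.14208383  0.01004623 -0.31552046] x ext [0.35527349 0.51153116] 0.43340232850317695
```

Request:
send_rows(
  slide=[
    [-0.02,-0.015,0.2],
    [-0.02,-0.015,0.6],
    [-0.02,-0.015,0.85],
    [-0.02,-0.015,0.85],
  ],
  turn=[
    [0,0,0.002],
    [0,0,0.002],
    [0,0,0.002],
    [0,0,0.002],
  ],
  jaw=[1,1,1,1],
)

```text
t: 25.55
position: [0.4358, -0.3217, 0.2049]
orientation: [-0.221, -3.125, -0.007]
contact_force: [0.2, -0.3, -3.3]
width: 0.153
grip_force: 60.8
```

Request:
send_rows(
  slide=[
    [0,0,0.2],
    [0,0,0.4],
    [0,0,0.6],
    [0,0,0.8],
    [0,0,0.8],
    [0,0,0.8],
  ],
  turn=[
    [0,0,0],
    [0,0,0],
    [0,0,0],
    [0,0,0],
    [0,0,0],
    [0,0,0],
  ],
  jaw=[1,1,1,1,1,1],
)

```text
t: 26.05
position: [0.4389, -0.3242, 0.1463]
orientation: [0.22, 3.134, -0.001]
contact_force: [0.2, -0.0, -1.3]
width: 0.147
grip_force: 60.8
```

Request:
send_rows(
  slide=[
    [0,0,0.12],
    [0,0,0.24],
    [0,0,0.36],
    [0,0,0.44],
    [0,0,0.5],
    [0,0,0.5],
  ],
  turn=[
    [0,0,0],
    [0,0,0],
    [0,0,0],
    [0,0,0],
    [0,0,0],
    [0,0,0],
  ],
  jaw=[1,1,1,1,1,1],
)

```text
t: 26.55
position: [0.4379, -0.3248, 0.1057]
orientation: [-0.221, -3.132, 0.001]
contact_force: [-2.2, 0.7, 0.9]
width: 0.147
grip_force: 61.5
```

Request:
send_rows(
  slide=[
    [0,0,0],
    [0,0,0],
    [0,0,0],
    [0,0,0],
    [0,0,-0.2],
    [0,0,-0.6],
    [0,0,-1],
    [0,0,-1],
  ],
  turn=[
    [0,0,0],
    [0,0,0],
    [0,0,0],
    [0,0,0],
    [0,0,0],
    [0,0,0],
    [0,0,0],
    [0,0,0],
  ],
  jaw=[0.5,0.15,0.15,0.15,0.15,0.15,0.15,0.15],
)

```text
t: 27.22
position: [0.4419, -0.3265, 0.1921]
orientation: [0.219, 3.122, -0.01]
contact_force: [0.3, 0.2, 1.7]
width: 0.424
grip_force: 0.0
```

Request:
send_rows(
  slide=[
    [0.02,0.1,-0.3],
    [0.05,0.5,-0.55],
    [0.06,0.87,-0.55],
    [0.06,0.87,-0.55],
  ],
  turn=[
    [0,0,0],
    [0,0,0],
    [0,0,0],
    [0,0,0],
  ],
  jaw=[0.15,0.15,0.15,0.15],
)

```text
t: 27.55
position: [0.4441, -0.252, 0.2309]
orientation: [0.217, 3.13, 0.001]
contact_force: [0.1, 0.5, 0.1]
width: 0.427
grip_force: 0.0
```

Request:
send_rows(
  slide=[
    [0.03,0.45,0],
    [0.06,0.87,0],
    [0.06,0.87,0],
  ],
  turn=[
    [0,0,0],
    [0,0,0],
    [0,0,0],
  ],
  jaw=[0.15,0.15,0.15],
)

```text
t: 27.8
position: [0.4485, -0.1819, 0.2293]
orientation: [0.216, 3.134, 0.002]
contact_force: [0.1, 0.5, -1.0]
width: 0.426
grip_force: 0.0
```

Request:
send_rows(
  slide=[
    [0.03,0.45,0],
    [0.06,0.87,0],
    [0.06,0.87,0],
  ],
  turn=[
    [0,0,0],
    [0,0,0],
    [0,0,0],
  ],
  jaw=[0.15,0.15,0.15],
)

```text
t: 28.05
position: [0.4538, -0.1125, 0.2293]
orientation: [0.215, 3.133, 0.001]
contact_force: [0.7, -0.4, -0.5]
width: 0.429
grip_force: 0.0
```

Request:
send_rows(
  slide=[
    [0.03,0.45,0],
    [0.06,0.87,0],
    [0.06,0.87,0],
  ],
  turn=[
    [0,0,0],
    [0,0,0],
    [0,0,0],
  ],
  jaw=[0.15,0.15,0.15],
)

```text
t: 28.3
position: [0.4593, -0.0431, 0.2293]
orientation: [0.216, 3.133, 0.001]
contact_force: [-0.4, 1.2, -0.8]
width: 0.428
grip_force: 0.0
```

Request:
send_rows(
  slide=[
    [0.03,0.45,0],
    [0.06,0.87,0],
    [0.06,0.87,0],
  ],
  turn=[
    [0,0,0],
    [0,0,0],
    [0,0,0],
  ],
  jaw=[0.15,0.15,0.15],
)

```text
t: 28.55
position: [0.4646, 0.0264, 0.2293]
orientation: [0.216, 3.133, 0.001]
contact_force: [-0.1, 0.8, -0.6]
width: 0.42
grip_force: 0.0
```

Request:
send_rows(
  slide=[
    [0.03,0.45,0],
    [0.06,0.87,0],
    [0.06,0.87,0],
  ],
  turn=[
    [0,0,0],
    [0,0,0],
    [0,0,0],
  ],
  jaw=[0.15,0.15,0.15],
)

```text
t: 28.8
position: [0.4699, 0.096, 0.2292]
orientation: [0.217, 3.133, 0.001]
contact_force: [0.0, -0.1, 0.2]
width: 0.429
grip_force: 0.0
```

Request:
send_rows(
  slide=[
    [0.03,0.45,0],
    [0.06,0.89,0],
    [0.06,0.89,0],
    [0.06,0.89,0],
    [0.06,0.89,0],
  ],
  turn=[
    [0,0,-0.06],
    [0,0,-0.12],
    [0,0,-0.189],
    [0,0,-0.189],
    [0,0,-0.189],
  ],
  jaw=[0.15,0.15,0.15,0.15,0.15],
)

```text
t: 29.22
position: [0.474, 0.1635, 0.2289]
orientation: [0.239, -3.131, 0.001]
contact_force: [1.1, 0.1, -0.3]
width: 0.424
grip_force: 0.0
```

```bash
cat > chk.py <<'E'
from h2 import *
d=viewer.grab_frame("top"); W=cloud(d).reshape(-1,3)
e=np.array([-np.sin(Y),np.cos(Y)]); f=np.array([-e[1],e[0]])
for k,s,h in(("a",.069,.158),("b",.023,.144),("c",-.023,.130),("d",-.069,.116)):
    r=W[:,:2]-slot(s); a=r@e; b=r@f
    t=(abs(a)<.022)&(abs(b)<.13)&(abs(W[:,2]-h)<.006)
    if t.sum()>20: print(k,t.sum(),"across",np.percentile(a[t],[2,50,98]).round(4),"along",np.percentile(b[t],[1,99]).round(4),np.percentile(b[t],[1,99]).mean().round(4),"z",np.median(W[t,2]).round(4))
E
python3 - <<'E'
from m import *
go(.4717,.165,.0815,.155)
meas("d","side")
import chk
E
```

```text
pos [0.474  0.1635 0.2289] yaw 0.1523 tilt 0.07 F [ 1.1  0.1 -0.3]
slide [0.023 0.024 1.842] turn z -0.002
d side 1480 along [-0.0603  0.0654] mid 0.0025
   top n 290 across [-0.0067  0.0038  0.0079] slope -0.012
a 408 across [-0.0083 -0.0015  0.0053] along [-0.0999  0.105 ] 0.0025 z 0.1584
b 348 across [-0.0088 -0.0018  0.0051] along [-0.0846  0.0904] 0.0029 z 0.1438
c 276 across [-0.0086 -0.0011  0.0051] along [-0.0696  0.073 ] 0.0017 z 0.1302
```

Request:
send_rows(
  slide=[
    [0.01,0.02,0.4],
    [0.01,0.02,0.8],
    [0.01,0.02,1],
    [0.01,0.02,1],
  ],
  turn=[
    [0,0,0],
    [0,0,0],
    [0,0,0],
    [0,0,0],
  ],
  jaw=[0.15,0.15,0.15,0.15],
)

```text
t: 29.65
position: [0.4705, 0.1631, 0.1457]
orientation: [0.237, -3.125, 0.006]
contact_force: [0.6, -0.5, -0.1]
width: 0.425
grip_force: 0.0
```

Request:
send_rows(
  slide=[
    [0,0,0.25],
    [0,0,0.5],
    [0,0,0.83],
    [0,0,0.83],
    [0,0,0.83],
    [0,0,0.83],
    [0,0,0.83],
    [0,0,0.83],
    [0,0,0.83],
  ],
  turn=[
    [0,0,0],
    [0,0,0],
    [0,0,0],
    [0,0,0],
    [0,0,0],
    [0,0,0],
    [0,0,0],
    [0,0,0],
    [0,0,0],
  ],
  jaw=[0.15,0.15,0.15,0.15,1,1,1,1,1],
  newtons=60,
)

```text
t: 30.4
position: [0.4741, 0.1663, 0.0848]
orientation: [-0.244, 3.129, 0.002]
contact_force: [-0.3, -0.8, 6.0]
width: 0.149
grip_force: 62.0
```

Request:
send_rows(
  slide=[
    [0,0,-0.2],
    [0,0,-0.5],
    [0,0,-0.8],
    [0,0,-1],
    [0,0,-1],
  ],
  turn=[
    [0,0,0],
    [0,0,0],
    [0,0,0],
    [0,0,0],
    [0,0,0],
  ],
  jaw=[1,1,1,1,1],
)

```text
t: 30.82
position: [0.4749, 0.167, 0.167]
orientation: [-0.244, 3.125, 0.006]
contact_force: [-0.3, 0.6, -1.2]
width: 0.151
grip_force: 61.2
```

Request:
send_rows(
  slide=[
    [0,0,-0.4],
    [0,0,-0.8],
    [0,0,-1],
    [0,0,-1],
    [0,0,-1],
    [0,0,-1],
    [0,0,-1],
  ],
  turn=[
    [0,0,0],
    [0,0,0],
    [0,0,0.04],
    [0,0,0.1],
    [0,0,0.16],
    [0,0,0.188],
    [0,0,0.188],
  ],
  jaw=[1,1,1,1,1,1,1],
)

```text
t: 31.4
position: [0.4722, 0.1655, 0.242]
orientation: [-0.221, -3.132, 0.001]
contact_force: [0.5, 0.1, -1.9]
width: 0.152
grip_force: 61.1
```

Request:
send_rows(
  slide=[
    [0,-0.3,-0.1],
    [-0.05,-0.7,-0.2],
    [-0.055,-0.95,-0.3],
    [-0.055,-0.95,-0.3],
  ],
  turn=[
    [0,0,0],
    [0,0,0],
    [0,0,0],
    [0,0,0],
  ],
  jaw=[1,1,1,1],
)

```text
t: 31.73
position: [0.4663, 0.0874, 0.2679]
orientation: [0.222, 3.133, 0.0]
contact_force: [0.5, 0.3, -0.3]
width: 0.15
grip_force: 61.2
```

Request:
send_rows(
  slide=[
    [-0.03,-0.48,0],
    [-0.055,-0.95,0],
    [-0.055,-0.95,0],
  ],
  turn=[
    [0,0,0],
    [0,0,0],
    [0,0,0],
  ],
  jaw=[1,1,1],
)

```text
t: 31.98
position: [0.4588, 0.0103, 0.2661]
orientation: [-0.224, -3.131, 0.002]
contact_force: [0.5, 0.2, -0.5]
width: 0.152
grip_force: 61.2
```

Request:
send_rows(
  slide=[
    [-0.03,-0.48,0],
    [-0.055,-0.95,0],
    [-0.055,-0.95,0],
  ],
  turn=[
    [0,0,0],
    [0,0,0],
    [0,0,0],
  ],
  jaw=[1,1,1],
)

```text
t: 32.23
position: [0.4529, -0.0655, 0.2661]
orientation: [-0.226, -3.131, 0.002]
contact_force: [0.6, 1.5, -0.9]
width: 0.146
grip_force: 61.2
```

Request:
send_rows(
  slide=[
    [-0.03,-0.48,0],
    [-0.055,-0.95,0],
    [-0.055,-0.95,0],
  ],
  turn=[
    [0,0,0],
    [0,0,0],
    [0,0,0],
  ],
  jaw=[1,1,1],
)

```text
t: 32.48
position: [0.4471, -0.1413, 0.2661]
orientation: [-0.226, -3.132, 0.001]
contact_force: [0.7, -0.3, 0.2]
width: 0.151
grip_force: 61.2
```

Request:
send_rows(
  slide=[
    [-0.03,-0.48,0],
    [-0.055,-0.95,0],
    [-0.055,-0.95,0],
  ],
  turn=[
    [0,0,0],
    [0,0,0],
    [0,0,0],
  ],
  jaw=[1,1,1],
)

```text
t: 32.73
position: [0.4412, -0.2171, 0.266]
orientation: [-0.226, -3.132, 0.001]
contact_force: [0.5, 0.7, -0.0]
width: 0.152
grip_force: 61.2
```

Request:
send_rows(
  slide=[
    [-0.03,-0.48,0],
    [-0.055,-0.95,0],
    [-0.055,-0.95,0],
  ],
  turn=[
    [0,0,0],
    [0,0,0],
    [0,0,0],
  ],
  jaw=[1,1,1],
)

```text
t: 32.98
position: [0.4353, -0.2931, 0.2657]
orientation: [-0.225, -3.132, 0.001]
contact_force: [0.8, 0.4, -0.8]
width: 0.152
grip_force: 61.2
```

Request:
send_rows(
  slide=[
    [-0.03,-0.48,0],
    [-0.055,-0.9,0],
    [-0.055,-1,0],
    [-0.055,-1,0],
    [-0.055,-1,0],
    [-0.055,-1,0],
  ],
  turn=[
    [0,0,0],
    [0,0,0],
    [0,0,0],
    [0,0,0],
    [0,0,0],
    [0,0,0],
  ],
  jaw=[1,1,1,1,1,1],
)

```text
t: 33.48
position: [0.4288, -0.3681, 0.2665]
orientation: [-0.218, -3.133, -0.001]
contact_force: [0.5, 0.5, -0.5]
width: 0.15
grip_force: 61.2
```

```bash
python3 - <<'E'
from h2 import *
go(.4295,-.3696,.0908,Y)
d=viewer.grab_frame("side"); W=cloud(d).reshape(-1,3)
m=(W[:,2]>.2)&(W[:,2]<.26)&(W[:,1]<-.33)&(W[:,1]>-.41)&(W[:,0]>.3)&(W[:,0]<.6)
z=W[m]; a=np.linalg.lstsq(np.c_[z[:,0]-.4285,z[:,2]-.24,np.ones(len(z))],z[:,1],rcond=None)[0]; print(len(z),"face y=",a, "x ext",np.percentile(z[:,0],[.5,99.5]),np.percentile(z[:,0],[.5,99.5]).mean())
E
```

```text
pos [ 0.4288 -0.3681  0.2665] yaw -0.1389 tilt 0.06 F [ 0.5  0.5 -0.5]
slide [-0.013 -0.019  2.197] turn z 0.001
821 face y= [-0.13827486  0.00581742 -0.3618262 ] x ext [0.36600164 0.4928034 ] 0.42940252050845007
```

Request:
send_rows(
  slide=[
    [0,-0.005,0.2],
    [0,-0.005,0.6],
    [0,-0.005,0.9],
    [0,-0.005,0.9],
  ],
  turn=[
    [0,0,0],
    [0,0,0],
    [0,0,0],
    [0,0,0],
  ],
  jaw=[1,1,1,1],
)

```text
t: 33.87
position: [0.426, -0.3665, 0.1899]
orientation: [-0.218, -3.125, -0.009]
contact_force: [-0.5, 0.5, -2.8]
width: 0.15
grip_force: 61.1
```

Request:
send_rows(
  slide=[
    [0,0,0.2],
    [0,0,0.4],
    [0,0,0.6],
    [0,0,0.8],
    [0,0,0.8],
    [0,0,0.8],
  ],
  turn=[
    [0,0,0],
    [0,0,0],
    [0,0,0],
    [0,0,0],
    [0,0,0],
    [0,0,0],
  ],
  jaw=[1,1,1,1,1,1],
)

```text
t: 34.37
position: [0.4292, -0.3695, 0.1319]
orientation: [0.217, 3.134, -0.001]
contact_force: [0.8, 0.2, -0.3]
width: 0.151
grip_force: 61.2
```

Request:
send_rows(
  slide=[
    [0,0,0.12],
    [0,0,0.24],
    [0,0,0.36],
    [0,0,0.44],
    [0,0,0.51],
    [0,0,0.51],
  ],
  turn=[
    [0,0,0],
    [0,0,0],
    [0,0,0],
    [0,0,0],
    [0,0,0],
    [0,0,0],
  ],
  jaw=[1,1,1,1,1,1],
)

```text
t: 34.87
position: [0.428, -0.3702, 0.0908]
orientation: [-0.218, -3.132, 0.001]
contact_force: [-3.1, -0.5, 4.7]
width: 0.155
grip_force: 62.3
```

Contact. I'll release, rise, and back away to the right for a final look.

Request:
send_rows(
  slide=[
    [0,0,0],
    [0,0,0],
    [0,0,0],
    [0,0,0],
    [0,0,-0.2],
    [0,0,-0.6],
    [0,0,-1],
    [0,0,-1],
  ],
  turn=[
    [0,0,0],
    [0,0,0],
    [0,0,0],
    [0,0,0],
    [0,0,0],
    [0,0,0],
    [0,0,0],
    [0,0,0],
  ],
  jaw=[0.5,0.15,0.15,0.15,0.15,0.15,0.15,0.15],
)

```text
t: 35.53
position: [0.432, -0.3721, 0.1769]
orientation: [0.216, 3.123, -0.011]
contact_force: [-0.2, -1.1, 1.1]
width: 0.429
grip_force: 0.0
```

Request:
send_rows(
  slide=[
    [0,0.1,-0.4],
    [0,0.4,-0.9],
    [0,0.9,-0.9],
    [0,0.9,-0.9],
  ],
  turn=[
    [0,0,0],
    [0,0,0],
    [0,0,0],
    [0,0,0],
  ],
  jaw=[0.15,0.15,0.15,0.15],
)

```text
t: 35.87
position: [0.4405, -0.2952, 0.2454]
orientation: [0.213, 3.127, -0.001]
contact_force: [-1.4, 0.2, -1.6]
width: 0.424
grip_force: 0.0
```

Request:
send_rows(
  slide=[
    [0,0.5,0],
    [0,1,0],
    [0,1,0],
  ],
  turn=[
    [0,0,0],
    [0,0,0],
    [0,0,0],
  ],
  jaw=[0.15,0.15,0.15],
)

```text
t: 36.12
position: [0.4503, -0.2148, 0.2422]
orientation: [0.211, 3.134, 0.002]
contact_force: [-0.3, -0.9, 0.3]
width: 0.423
grip_force: 0.0
```

Request:
send_rows(
  slide=[
    [0,0.5,0],
    [0,1,0],
    [0,1,0],
  ],
  turn=[
    [0,0,0],
    [0,0,0],
    [0,0,0],
  ],
  jaw=[0.15,0.15,0.15],
)

```text
t: 36.37
position: [0.4618, -0.1358, 0.2421]
orientation: [0.211, 3.133, 0.002]
contact_force: [-0.6, -0.2, -0.5]
width: 0.424
grip_force: 0.0
```

Request:
send_rows(
  slide=[
    [0,0.5,0],
    [0,1,0],
    [0,1,0],
  ],
  turn=[
    [0,0,0],
    [0,0,0],
    [0,0,0],
  ],
  jaw=[0.15,0.15,0.15],
)

```text
t: 36.62
position: [0.4732, -0.0566, 0.2421]
orientation: [0.211, 3.133, 0.002]
contact_force: [-0.1, 0.1, -0.2]
width: 0.426
grip_force: 0.0
```

Request:
send_rows(
  slide=[
    [0,0.5,0],
    [0,1,0],
    [0,1,0],
    [0,1,0],
    [0,1,0],
  ],
  turn=[
    [0,0,0],
    [0,0,0],
    [0,0,0],
    [0,0,0],
    [0,0,0],
  ],
  jaw=[0.15,0.15,0.15,0.15,0.15],
)

```text
t: 37.03
position: [0.4831, 0.0181, 0.2418]
orientation: [-0.219, -3.133, 0.001]
contact_force: [0.0, -0.9, -1.2]
width: 0.427
grip_force: 0.0
```

```bash
python3 - <<'E'
import chk
from h2 import *
d=chk.d; c=d["frame"][190:330,310:500]
cv2.imwrite("pics/t5.png",cv2.resize(c[...,::-1],None,fx=4,fy=4,interpolation=cv2.INTER_CUBIC))
E
```

```text
a 410 across [-0.0084 -0.0016  0.0052] along [-0.0998  0.1046] 0.0024 z 0.1581
b 350 across [-0.0088 -0.0017  0.0049] along [-0.0851  0.0892] 0.002 z 0.144
c 276 across [-0.0088 -0.0014  0.0051] along [-0.0692  0.0744] 0.0026 z 0.13
d 230 across [-0.0073  0.0005  0.0072] along [-0.055   0.0593] 0.0022 z 0.1157
```

View pics/t5.png

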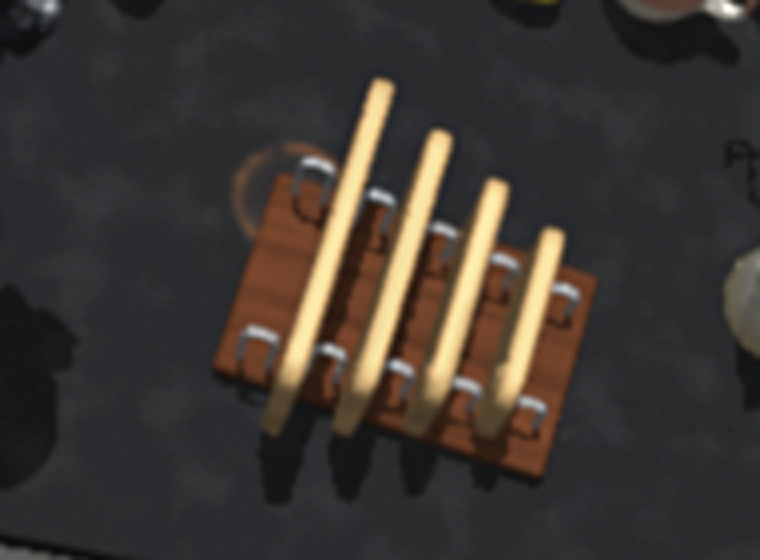

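All four boards stand upright in their slots in size order, with tops at (380,85), (438,135), (495,185) and (550,235). They are centred within about 3 mm.

```bash
python3 -c "
from bench import finish_job
print(finish_job())"
```

```text
the job is handed in; nothing more can be done
None
```

All four boards stand upright in the stand in size order, biggest at the left, each centred within about 3 mm by the camera; the job was handed in at about 37 s with the arm clear.

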